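# Jack up the bench press for a new foot pad

### The job

The hand press needs the new 10 mm rubber pad slipped under a front foot: slide the ratchet jack along the bench until its saddle is centred under the round lift pad below the bolt head on the press's ear, then pump the handle until the front feet are high enough off the bench for that pad. Finish while holding the handle down at the bottom of its stroke, so that the press stays up on the jack while a colleague fits the pad; do not push or lift the press itself, and leave the pad, oiler and calliper where they lie.

Things in the scene. Friction and masses are not known exactly. Their poses are not given: they have to be found in the camera images.
- press_stand: Grey hand press, 16 kg, on a steel plate 385 x 250 mm, underside 90 mm up, four feet 52 mm wide. Frame fixed on the bench straight under the lift pad; +x points level out of the press to the jack. Press at x -420 to -35 mm, front feet at x -50, y +-95 mm (the jack fits between); it tips about its rear feet (x -370). Its ear: 56 mm wide, out to x +26 mm, z 90 to 102 mm.
- lift_pad (a point): Marked lift point: centre of the underside of a round steel pad, 30 mm across, 8 mm thick, below the ear; 82 mm above the bench at the start. A hex bolt head on top of the ear sits straight above it, with a dark V mark on each side edge. About 40 N (+-15 %) comes on it once the front feet leave the bench.
- front_foot (a point): Point midway between the two front feet, level with their undersides: its z is how far the front feet are off the bench (0 at the start; they rise 0.86 mm per mm of the lift pad).
- jack: Loose ratchet jack, 0.95 kg: steel base 190 x 84 x 8 mm, aluminium housing 46 mm wide, 64 mm high, saddle near one end, handle out over the other. Origin: centre of the base's underside; +x to the saddle end, -x to the handle, z up. At the start it faces the press within 17 degrees, its saddle 70 to 155 mm short of the lift pad. Slides on the bench (friction about 0.6) when drawn by the handle.
- saddle (a point): Centre of the top of the jack's round saddle, 40 mm across, 55 mm toward +x from the jack's origin, 72.5 mm above the bench when down, so it passes under the lift pad with 9 mm to spare.
- handle_pivot (a point): The handle's hinge pin, 4 mm toward +x from the jack's origin and 52 mm above the bench. The hinge axis is the jack's y axis.
- handle_grip (a point): Centre of the handle's rubber grip, 195 mm from the pivot: a bar 85 mm long along the handle, 24 mm wide across (along the jack's y), 22 mm thick, that can be pinched from above. At rest it stands 0.55 rad above level, 154 mm above the bench; handle down, 62 mm. The point's axes equal the jack's at rest and turn with the handle.
- pump_handle (a joint): Handle angle, rad: 0 = up at rest (0.55 rad above level), 0.50 = down on its stop. A return spring brings it back up when let go, so it can be pumped by pressing down on top of the grip. That takes about 5 N at the grip unloaded, 10 to 15 N with the press on the saddle.
- jack_ram (a joint): Height of the saddle above its lowest place, m. A full stroke lifts it about 14 mm (40 mm per rad after 2 to 4 mm of play and give); as the handle comes up, it settles back on the next ratchet notch, at about 11, 22 and 34 mm. A stroke must pass 0.42 rad to gain a notch, and the handle must come up fully (under 0.03 rad) before the next. It cannot be lowered by hand.
- new_foot_pad: Bystander: the new round rubber pad, 52 mm across, 10 mm thick, flat on the bench; origin at its underside centre.
- oiler: Bystander: small pale oil bottle with a white cap, 38 mm across, about 105 mm tall, standing; origin at its underside centre.
- calliper: Bystander: digital calliper lying flat, 230 mm long, jaws 62 mm; origin at the middle of its beam.

How it is judged:
By the outcome, as a careful person would: the job done as asked, in the order asked, and still so for the second after the job is handed in, while the arm keeps its last pose, push and grip.
It also fails if it takes over 64 s, if anything falls off the work surface, if the arm or the gripper's body presses on something with over 40 N, if the wrist force passes 120 N, or if a joint passes its speed limit or range.

### The arm

A 6-joint arm with a two-finger parallel gripper is mounted at the origin on the work surface. World frame = base frame: x ahead of the robot, y to its left, z up, the work surface at z = 0. Lengths are in m, angles in rad, forces in N, time in s.
With the tool pointing down it reaches from about 0.3 to 0.775 m from the base axis. Payload 14.6 kg.
Tool frame: the origin (TCP) lies on the mounting face of the last link; the fingertips stand 199 mm ahead of it and the grasp point (between the pads) lies 180 mm ahead of it; z points along the fingers, y is the line along which they close (so a half turn about z gives the same grasp; the last joint's range is limited). The gripper opens to 94 mm and grips with 3 to 60 N. Pads are 16 mm wide; open, the fingers measure 119 mm over their backs; the gripper's body (75 mm by 177 mm) begins 78 mm behind the grasp point.
Start: joints at [1.084, 0.3, 1.521, -0, 1.321, -0.067], TCP at [0.224, 0.502, 0.405] pointing down, gripper open.
Joint ranges: [-3.03, 3.03], [-0.79, 2.21], [0.23, 2.52], [-1.04, 4.18], [0, 3.07], [-2.55, 2.55]. Speed limits (rad/s): [2.22, 2.22, 2.57, 3.14, 3.14, 3.14].

### API

Orientations are given as [roll, pitch, yaw] about the fixed x, y, z axes, in that order (R = Rz(yaw) Ry(pitch) Rx(roll)).
In Python, from station import telemetry, cams, workorder, finder gives the robot as it stands.
- The arm moves only by the tool jog_arm, never from a script. Its argument "rows" is a list of rows, each an object with "gripper": the finger opening in m, from 0 to 0.094; "slide": the shift along the tool's x, y, z in m, a list of three; "spin": the turn about the tool's z in rad. In form: [{"gripper": gripper, "slide": [tx, ty, tz], "spin": spin}, ...]. A call has 1 to 8 rows; each row is the pose to reach, as a shift and turn from the pose commanded when the call began, along the tool's axes at that moment; what a row does not reach only later rows make up. A row lasts 1/10 s, in which the tool goes at most 50 mm and 8.59 degrees, less where a joint would pass 70% of its speed; a pose out of reach is approached as far as the arm can. A call with a gripper value outside its range is refused whole. The fingers move at their own pace and stop on an object; "squeeze" is the grip in N (left out, the last holds). Time passes only in rows, so rows that repeat a pose let the fingers close. It gives the time, the measured TCP pose, the force, the opening and the grip force at its end, in the units of the state.
- telemetry.get_obs(): the state, without advancing time (a new reading comes with each control period).
- cams.camera(name): name is "scene" or "top"; returns (picture, depth): 384x512x3 uint8, red, green, blue; 384x512 float32, m along the optical axis (not along the pixel's ray), 0 where there is no reading.
- cams.camera_info(name): a dict with "camera_matrix" (3x3 intrinsics, pixels), "R" (3x3) and "t" (3): a world point X has camera coordinates R X + t. Camera axes: x right, y down, z forward; pixel columns grow to the right and rows downward; lengths in m; the calibration is good to about 2 mm. A picture is of the moment at which its call begins. camera_info takes no time and is no camera call.
- workorder.hand_in(): hands the job in; it is judged then, once.
Trained networks look in the newest picture that a camera, given by its name, has taken for a name from the list of things; names that differ only in an ending like _2 or _b are one class to them, and where a whole thing is asked for, a point or a joint stands for the part that bears it (a point fixed in the world has none). Each returns a list of dicts, best first, with "confidence" (0 to 1); they miss things now and then, are a little off and sometimes report something else, mostly with a low value. They report only what shows in the picture. A call takes as long as a camera call.
- finder.find_in(target, camera): "point" ([x, y, z] in m, in world coordinates, good to about 4 mm: the middle of the surface that is visible of it).
- finder.masks_of(target, camera): "region" (384x512 bool, what is visible of it).
The state is a dict: "time_s": time; "qpos": joint angles; "joint_vel": joint speeds; "tau": joint torques, N m; "ee_pos": TCP position; "eef_rot": TCP orientation; "force": force on the tool from outside, world axes, zero at the start; "moment": the same for the moment, N m; "grip_width": finger opening in m; "grip_force": force on a finger pad.
Only numpy, scipy, OpenCV 4.12 (cv2) and the standard library are available. Lean on these libraries where they do the work, as an engineer would, in place of code of your own. Each camera call takes 0.05 s, during which the arm holds its last target. There are 200 camera calls.

## Working session

There is one attempt and no reset: what is moved stays moved. The work goes in short steps, Python scripts to look and compute and a tool call to move; the robot and the scene stay as the last step left them, time stands still between calls to the robot, and variables do not carry over. Pictures are saved under pics/ and viewed, at most 10 in all, crops included, and the job is handed in when it is done.

Besides the shell and the picture viewer there is one more tool, called after ">>>" as name([rows], argument=value, ...), one row to a line, values as JSON. jog_arm: Moves the arm, as the interface text tells. Its arguments: {"type":"object","properties":{"rows":{"type":"array","items":{"type":"object","properties":{"gripper":{"type":"number"},"slide":{"type":"array","items":{"type":"number"}},"spin":{"type":"number"}}}},"squeeze":{"type":"number"}},"required":["rows"]}

```bash
mkdir -p pics; cat > h.py <<'E'
import numpy as np, cv2
from station import telemetry, cams, workorder, finder
def save(cam,name):
    im,d=cams.camera(cam); cv2.imwrite(f'pics/{name}.png',cv2.cvtColor(im,cv2.COLOR_RGB2BGR)); np.save(f'pics/{name}.npy',d); return im,d
def unproj(cam,d,mask=None):
    i=cams.camera_info(cam);K=np.array(i['camera_matrix']);R=np.array(i['R']);t=np.array(i['t']).ravel()
    v,u=np.mgrid[:d.shape[0],:d.shape[1]]
    P=np.stack([(u-K[0,2])/K[0,0]*d,(v-K[1,2])/K[1,1]*d,d],-1)
    return (P-t)@R
def proj(cam,X):
    i=cams.camera_info(cam);K=np.array(i['camera_matrix']);R=np.array(i['R']);t=np.array(i['t']).ravel()
    c=np.atleast_2d(X)@R.T+t; p=c@K.T; return p[:,:2]/p[:,2:]
E
python3 - <<'E'
from h import *
o=telemetry.get_obs(); print({k:np.round(v,3) for k,v in o.items()})
for c in('scene','top'):
    save(c,c+'0'); i=cams.camera_info(c); R=np.array(i['R']);print(c,'cam at',np.round(-R.T@np.array(i['t']).ravel(),3))
    for n in('lift_pad','saddle','handle_grip','handle_pivot','jack','press_stand','new_foot_pad','oiler','calliper'):
        print(n,[(np.round(r['point'],3).tolist(),round(float(r['confidence']),2)) for r in finder.find_in(n,c)[:2]])
a=cv2.imread('pics/scene0.png');b=cv2.imread('pics/top0.png')
E
```

```text
{'time_s': np.float64(0.0), 'qpos': array([ 1.084,  0.3  ,  1.522, -0.   ,  1.321, -0.067]), 'joint_vel': array([-0.   ,  0.001,  0.003,  0.002,  0.002,  0.001]), 'tau': array([-4.0000e-03, -5.3180e+01, -3.5273e+01,  7.1000e-02,  2.4000e-02,
       -0.0000e+00]), 'ee_pos': array([0.224, 0.502, 0.404]), 'eef_rot': array([-3.14 , -0.   ,  2.722]), 'force': array([ 0.022,  0.297, -0.347]), 'moment': array([-0.036, -0.001,  0.067]), 'grip_force': np.float64(0.0), 'grip_width': np.float64(0.094)}
scene cam at [0.93  0.472 0.773]
lift_pad [([0.509, -0.248, 0.152], 0.85)]
saddle [([0.476, 0.077, 0.076], 0.74)]
handle_grip [([0.456, 0.261, 0.146], 0.72)]
handle_pivot [([0.473, 0.167, 0.048], 0.96)]
jack [([0.469, 0.165, 0.045], 0.63)]
press_stand [([0.509, -0.251, 0.152], 0.91), ([0.459, 0.262, 0.141], 0.44)]
new_foot_pad [([0.777, -0.013, 0.009], 0.58)]
oiler [([0.788, 0.173, 0.063], 0.95)]
calliper [([0.771, 0.344, 0.005], 0.63)]
top cam at [0.546 0.105 1.043]
lift_pad [([0.481, -0.231, 0.103], 0.67)]
saddle [([0.475, 0.075, 0.072], 0.8), ([0.762, 0.344, 0.008], 0.57)]
handle_grip [([0.452, 0.241, 0.131], 0.75)]
handle_pivot [([0.463, 0.153, 0.05], 0.9)]
jack [([0.462, 0.151, 0.048], 0.93), ([0.477, 0.077, 0.071], 0.21)]
press_stand [([0.481, -0.228, 0.102], 0.62)]
new_foot_pad [([0.781, -0.021, 0.013], 0.68), ([0.464, 0.152, 0.047], 0.25)]
oiler [([0.78, 0.168, 0.068], 0.6)]
calliper [([0.763, 0.34, 0.009], 0.84), ([0.477, 0.076, 0.074], 0.18)]
```

View pics/scene0.png

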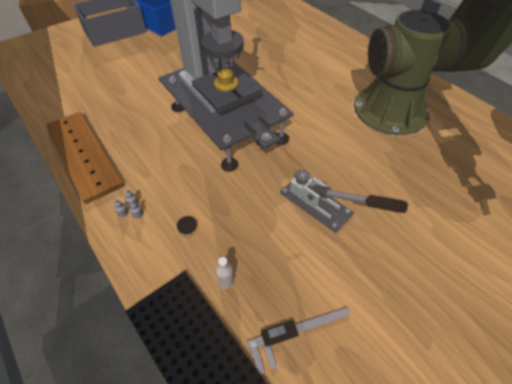

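View pics/top0.png

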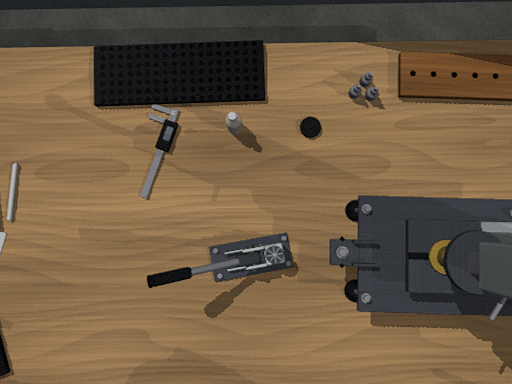

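The scene view has the press at top centre, with its ear and bolt around (265,135), and the jack at (320,200). In the top view the bolt head is at about (343,253), the saddle at (273,254) and the grip at (168,277). The oiler (233,120), pad (310,127) and calliper (160,150) are well clear of the jack's path.

```bash
cat > meas.py <<'E'
from h import *
def jack(P):
    # base plate points: z 4..12mm, near jack
    m=(P[...,2]>.004)&(P[...,2]<.012)
    return m
E
python3 - <<'E'
from h import *
im=cv2.imread('pics/top0.png');d=np.load('pics/top0.npy');P=unproj('top',d)
z=P[...,2]
print('bench z med',np.median(z[100:350,20:140]))
def box(u0,u1,v0,v1,z0,z1):
    m=np.zeros(z.shape,bool);m[v0:v1,u0:u1]=True;return m&(z>z0)&(z<z1)&(d>0)
def rect(name,m):
    m=cv2.morphologyEx(m.astype(np.uint8),cv2.MORPH_OPEN,np.ones((2,2)))>0
    q=P[m]; r=cv2.minAreaRect((q[:,:2]*1000).astype(np.float32)); print(name,m.sum(),'z',np.round(np.percentile(q[:,2],[5,50,95]),4),'rect',np.round(r[0],1),np.round(r[1],1),round(r[2],2)); return q
rect('base',box(200,300,225,290,.005,.011))
rect('all jack low',box(200,300,225,290,.005,.08))
rect('saddle',box(258,290,240,270,.066,.080))
rect('plate',box(320,512,180,330,.096,.106))
rect('ear',box(322,357,230,275,.096,.106))
rect('bolt',box(322,357,230,275,.1065,.13))
g=rect('grip',box(140,200,262,295,.08,.2))
c=g.mean(0);u,s,vt=np.linalg.svd(g-c,full_matrices=False);print('grip c',c,'dir',vt[0],'elev',np.arcsin(abs(vt[0,2])))
print(np.round(z[240:268:2,328:362:2]*1000).astype(int))
cv2.imwrite('pics/crop.png',cv2.resize(im[215:305,135:375],None,fx=3.3,fy=3.3,interpolation=cv2.INTER_CUBIC))
for n in('oiler','press_stand'): pass
E
```

```text
bench z med -0.0004053268495693852
base 1125 z [0.0002 0.0075 0.0215] rect [482.7 130.9] [116.4 190. ] 9.19
all jack low 2417 z [0.0038 0.0104 0.0742] rect [482.7 130.9] [116.4 190. ] 9.19
saddle 243 z [0.0517 0.0719 0.0752] rect [495.9  89.6] [97.7 37.4] 37.97
plate 10208 z [0.0983 0.1014 0.1049] rect [ 466.9 -191.4] [598.9 269.5] 87.49
ear 635 z [0.0982 0.1015 0.1053] rect [492.2  -2.1] [230.4  68.2] 79.2
bolt 78 z [0.099  0.1101 0.125 ] rect [470.3 -89.8] [70.6 45.1] 16.71
grip 615 z [0.     0.1607 0.1848] rect [464.  231.3] [ 47.6 297.3] 23.83
grip c [0.44160671 0.28600588 0.15190434] dir [-0.12705187  0.13861327 -0.98216301] elev 1.3816388895034388
[[  1  99 101 102 100 101  99 103 101 102  99 102 116 127 123 119 114]
 [  1 101 100 102 103 101 104  97 102 102 101 104 113 124 123 123 124]
 [ -2  98 100 102 102 102 100 103 102  99  99 100 101  99 102 100 101]
 [  0 103 100  99  99 103 103 104  99 100  98 103 100  98 102 101 103]
 [  3 103 100 103 100 100 112 107 107 104 100 103 100 103 102  99 103]
 [  3 104  99 103 102 104 110 110 110 106 100 102 100 100 103 103 102]
 [ -2 100  99  99 104 109 108 111 111 108 100  99 103 102  99 101 100]
 [  1 102 101 104 105 105 111 113 108 101 100 100 101 101 103 101  99]
 [ -3  99 103 104 102 103 103 101 105  99 106 100 102 102 101 100 100]
 [  2 101 101 101 100 102 104 102 105 102 101 100 100 101 100 103 103]
 [  2  99 106 101 102 100 100 101 101 102 100 102 104 104 102 103 104]
 [ -3 101 103 103 101  97 100 101 102 102 101 100 104 100 101 100 102]
 [ -2 103 100 103 101  99 100 101 104  99 101 100 115 126 121 123 125]
 [ -1   0  -2  -5   1  -1 105 101  -2   1   0  -2  -3  -3   2 100 100]]
```

View pics/crop.png

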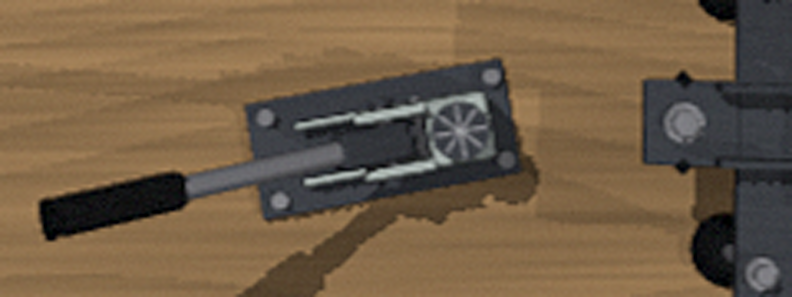

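The crop shows the base corners at about (247,104), (500,58), (523,165) and (267,219). The saddle is at (460,132), the bolt at (684,123) with V marks at (683,77) and (683,168), and the grip runs from (43,220) to (188,190). I'll intersect those pixel rays with the known heights.

```bash
cat >> h.py <<'E'
def ray(cam,uv,z):
    i=cams.camera_info(cam);K=np.array(i['camera_matrix']);R=np.array(i['R']);t=np.array(i['t']).ravel()
    uv=np.atleast_2d(np.asarray(uv,float)); z=np.broadcast_to(z,len(uv))
    dr=(np.c_[uv,np.ones(len(uv))]@np.linalg.inv(K).T)@R; C=-R.T@t
    return C+dr*((z-C[2])/dr[:,2])[:,None]
def crop(p,u0=135,v0=215,s=3.3): # crop px -> image px
    return (np.asarray(p,float)+.5)/s-.5+[u0,v0]
E
python3 - <<'E'
from h import *
b=ray('top',crop([(247,104),(500,58),(523,165),(267,219)]),.008)
print('base',np.round(b,4).tolist(),'sides',[round(float(np.linalg.norm(b[i]-b[i-1])),4) for i in range(4)])
c=b.mean(0); ax=(b[1]+b[2]-b[0]-b[3])[:2]; ax/=np.linalg.norm(ax); print('c',c,'yaw',np.arctan2(ax[1],ax[0]))
s=ray('top',crop([(460,132)]),.0725)[0]; print('saddle',s,'pred',c[:2]+.055*ax)
bl=ray('top',crop([(684,123)]),.110)[0]; V=ray('top',crop([(683,77),(683,168)]),.102); print('bolt',bl,'V',V, V.mean(0))
# press: plate edge corners from mask
m=finder.masks_of('press_stand','top')[0]['region']; d=np.load('pics/top0.npy')
P=unproj('top',d); 
ys=[];
for u in range(375,505,5):
    col=np.where(m[:,u])[0]; ys.append((u,col.min(),col.max()))
ys=np.array(ys);print(ys[::4].tolist())
e=[];
for v in list(range(205,232,3))+list(range(275,305,3)):
    r=np.where(m[v,345:])[0]; e.append((345+r.min(),v))
print(e); E=ray('top',e,.102); f=np.polyfit(E[:,0],E[:,1],1); print('front edge slope',f, 'normal yaw',np.arctan2(1,-f[0]))
T=ray('top',ys[:,:2],.102);print('top edge dir',np.polyfit(T[:,1],T[:,0],1))
g=ray('top',crop([(43,220)]),.154+.0085-.5*0+0.022+.0)[0]; 
print('grip pred',c[:2]+(.004-.166)*ax)
print('grip ends px pred',((proj('top',[list(c[:2]+(.004-.195*np.cos(.55))*ax)+[.154]])-[135,215]+.5)*3.3))
print('yaw tool wanted: ', np.arctan2(ax[1],ax[0]))
E
```

```text
base [[0.4953, 0.2273, 0.008], [0.5257, 0.0438, 0.008], [0.4489, 0.0288, 0.008], [0.4131, 0.2134, 0.008]] sides [0.0834, 0.186, 0.0783, 0.188]
c [0.4707485  0.12830101 0.008     ] yaw -1.3929049683226105
saddle [0.47757915 0.07562661 0.0725    ] pred [0.48048101 0.07416897]
bolt [ 0.48393526 -0.06889679  0.11      ] V [[ 0.5133791  -0.07064801  0.102     ]
 [ 0.45425158 -0.06884064  0.102     ]] [ 0.48381534 -0.06974433  0.102     ]
[[375, 195, 311], [395, 196, 311], [415, 197, 313], [435, 197, 313], [455, 198, 313], [475, 197, 314], [495, 199, 316]]
[(np.int64(345), 205), (np.int64(345), 208), (np.int64(345), 211), (np.int64(345), 214), (np.int64(347), 217), (np.int64(351), 220), (np.int64(356), 223), (np.int64(356), 226), (np.int64(356), 229), (np.int64(357), 275), (np.int64(357), 278), (np.int64(348), 281), (np.int64(346), 284), (np.int64(345), 287), (np.int64(345), 290), (np.int64(345), 293), (np.int64(345), 296), (np.int64(348), 299), (np.int64(355), 302)]
front edge slope [-0.03083701 -0.07144946] normal yaw 1.5399690844532563
top edge dir [0.04171082 0.61121023]
grip pred [0.44208186 0.28774449]
grip ends px pred [[121.94808393 204.80082179]]
yaw tool wanted:  -1.3929049683226105
```

The measurements agree with each other: saddle about (0.477, 0.0755), lift point about (0.484, -0.0695), jack yaw about -1.405 against an ideal of -1.605, and grip about (0.442, 0.289). Next I move above the grip.

>>> jog_arm([
  {"gripper": 0.07,"slide": [-0.286,-0.106,0],"spin": 0.985},
  {"gripper": 0.07,"slide": [-0.286,-0.106,0],"spin": 0.985},
  {"gripper": 0.07,"slide": [-0.286,-0.106,0],"spin": 0.985},
  {"gripper": 0.07,"slide": [-0.286,-0.106,0],"spin": 0.985},
  {"gripper": 0.07,"slide": [-0.286,-0.106,0],"spin": 0.985},
  {"gripper": 0.07,"slide": [-0.286,-0.106,0],"spin": 0.985},
  {"gripper": 0.07,"slide": [-0.286,-0.106,0],"spin": 0.985},
  {"gripper": 0.07,"slide": [-0.286,-0.106,0],"spin": 0.985},
])

```text
time_s: 1.85
ee_pos: [0.443, 0.2878, 0.4046]
eef_rot: [-3.141, 0.0, 1.733]
force: [0.4, 0.6, -0.2]
grip_width: 0.0699
grip_force: 0.0
```

>>> jog_arm([
  {"gripper": 0.07,"slide": [0,0,0.03],"spin": 0},
  {"gripper": 0.07,"slide": [0,0,0.055],"spin": 0},
  {"gripper": 0.07,"slide": [0,0,0.07],"spin": 0},
  {"gripper": 0.07,"slide": [0,0,0.07],"spin": 0},
  {"gripper": 0.02,"slide": [0,0,0.07],"spin": 0},
  {"gripper": 0.02,"slide": [0,0,0.07],"spin": 0},
  {"gripper": 0.02,"slide": [0,0,0.07],"spin": 0},
  {"gripper": 0.02,"slide": [0,0,0.07],"spin": 0},
], squeeze=45)

```text
time_s: 2.65
ee_pos: [0.4421, 0.289, 0.3353]
eef_rot: [3.141, -0.0, 1.737]
force: [-0.6, 0.1, -0.4]
grip_width: 0.0417
grip_force: 0.0
```

>>> jog_arm([
  {"gripper": 0.015,"slide": [0,0,0.001],"spin": 0},
  {"gripper": 0.015,"slide": [0,0,0.001],"spin": 0},
  {"gripper": 0.015,"slide": [0,0,0.001],"spin": 0},
  {"gripper": 0.015,"slide": [0,0,0.001],"spin": 0},
])

```text
time_s: 3.05
ee_pos: [0.4422, 0.2889, 0.3337]
eef_rot: [3.141, -0.0, 1.737]
force: [0.3, 1.6, -0.3]
grip_width: 0.0239
grip_force: 45.0
```

Gripped: the 23.9 mm opening matches the grip width. Now I slide the jack the first half of the way while turning it slightly.

>>> jog_arm([
  {"gripper": 0.015,"slide": [-0.009,0.0015,0.001],"spin": 0.0125},
  {"gripper": 0.015,"slide": [-0.018,0.003,0.001],"spin": 0.025},
  {"gripper": 0.015,"slide": [-0.027,0.0045,0.001],"spin": 0.0375},
  {"gripper": 0.015,"slide": [-0.036,0.006,0.001],"spin": 0.05},
  {"gripper": 0.015,"slide": [-0.045,0.0075,0.001],"spin": 0.0625},
  {"gripper": 0.015,"slide": [-0.054,0.009,0.001],"spin": 0.075},
  {"gripper": 0.015,"slide": [-0.063,0.0105,0.001],"spin": 0.0875},
  {"gripper": 0.015,"slide": [-0.0725,0.0124,0.001],"spin": 0.1},
])

```text
time_s: 3.85
ee_pos: [0.4665, 0.2197, 0.3336]
eef_rot: [3.14, -0.002, 1.636]
force: [-1.2, 7.9, 6.3]
grip_width: 0.0238
grip_force: 45.0
```

```bash
python3 - <<'E'
from h import *
o=telemetry.get_obs(); print({k:np.round(o[k],4) for k in('ee_pos','eef_rot','force','grip_width')})
im,d=save('top','t1')
for n in('saddle','handle_pivot','jack'):print(n,[(np.round(r['point'],3).tolist(),round(float(r['confidence']),2)) for r in finder.find_in(n,'top')[:1]])
b=cv2.cvtColor(im,cv2.COLOR_RGB2BGR)
cv2.imwrite('pics/crop1.png',cv2.resize(b[195:315,160:380],None,fx=3.6,fy=3.6,interpolation=cv2.INTER_CUBIC))
E
```

```text
{'ee_pos': array([0.4665, 0.2197, 0.3336]), 'eef_rot': array([ 3.1400e+00, -2.2000e-03,  1.6363e+00]), 'force': array([-1.2073,  7.9439,  6.2963]), 'grip_width': np.float64(0.0238)}
saddle [([0.476, 0.006, 0.069], 0.81)]
handle_pivot [([0.48, 0.068, 0.015], 0.86)]
jack [([0.48, 0.066, 0.01], 0.72)]
```

View pics/crop1.png

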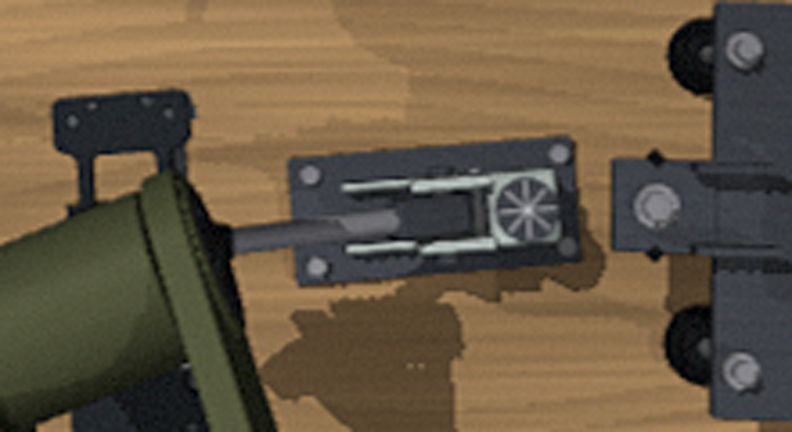

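The jack follows the grip well. In the crop the saddle is at (527,211), the base corners at (290,158), (574,137), (580,260) and (298,285), and the bolt at (657,206) with V marks at (655,158) and (655,254).

```bash
python3 - <<'E'
from h import *
k=lambda p:crop(p,160,195,3.6)
b=ray('top',k([(290,158),(574,137),(580,260),(298,285)]),.008)[:,:2]
bolts=ray('top',k([(310,175),(559,153),(567,245),(317,266)]),.012)[:,:2]
for n,q in(('corn',b),('bolts',bolts)):
    ax=(q[1]+q[2]-q[0]-q[3]);L=np.linalg.norm(ax)/2;ax/=np.linalg.norm(ax);yaw=np.arctan2(ax[1],ax[0]);print(n,q.mean(0),'L',L,'yaw',yaw,'saddle pred',q.mean(0)+.055*ax)
print('saddle',ray('top',k([(527,211)]),.0725)[0])
print('bolt',ray('top',k([(657,206)]),.110)[0],'V',ray('top',k([(655,206)]),.102)[0])
f=ray('top',k([(744,49),(742,372)]),.106)[:,:2];print('plate bolts',f,'press yaw',np.arctan2(*(f[0]-f[1])[::-1])+np.pi/2)
E
```

```text
corn [0.47691501 0.05798067] L 0.18778768481691438 yaw -1.5047614343048554 saddle pred [0.48054429 0.00310054]
bolts [0.47725674 0.05634654] L 0.16498629237002804 yaw -1.4998821584686273 saddle pred [0.48115375 0.00148477]
saddle [0.47965939 0.00422041 0.0725    ]
bolt [ 0.48406288 -0.06936076  0.11      ] V [ 0.48355025 -0.06965434  0.102     ]
plate bolts [[ 0.57689713 -0.12539572]
 [ 0.38550915 -0.11746393]] press yaw 1.5293765090240385
```

Saddle about (0.480, 0.0035), yaw -1.503, exactly as planned. Now the second half.

>>> jog_arm([
  {"gripper": 0.015,"slide": [-0.01,0.0025,0],"spin": 0.013},
  {"gripper": 0.015,"slide": [-0.02,0.005,0],"spin": 0.026},
  {"gripper": 0.015,"slide": [-0.03,0.0075,0],"spin": 0.039},
  {"gripper": 0.015,"slide": [-0.04,0.01,0],"spin": 0.052},
  {"gripper": 0.015,"slide": [-0.05,0.0125,0],"spin": 0.065},
  {"gripper": 0.015,"slide": [-0.06,0.015,0],"spin": 0.078},
  {"gripper": 0.015,"slide": [-0.068,0.0172,0],"spin": 0.089},
  {"gripper": 0.015,"slide": [-0.074,0.0187,0],"spin": 0.097},
])

```text
time_s: 4.85
ee_pos: [0.49, 0.1472, 0.3335]
eef_rot: [3.14, -0.002, 1.539]
force: [-0.7, 10.7, 9.7]
grip_width: 0.024
grip_force: 45.0
```

```bash
python3 - <<'E'
from h import *
im,d=save('top','t2')
o=telemetry.get_obs(); print({k:np.round(o[k],4) for k in('ee_pos','eef_rot','force','grip_width')})
b=cv2.cvtColor(im,cv2.COLOR_RGB2BGR)
t=cv2.resize(b[205:300,220:380],None,fx=4.8,fy=4.8,interpolation=cv2.INTER_CUBIC)
cv2.imwrite('pics/crop2.png',t)
E
```

```text
{'ee_pos': array([0.4902, 0.1466, 0.3335]), 'eef_rot': array([ 3.1402e+00, -1.9000e-03,  1.5386e+00]), 'force': array([1.1759, 4.7594, 7.7372]), 'grip_width': np.float64(0.0237)}
```

View pics/crop2.png

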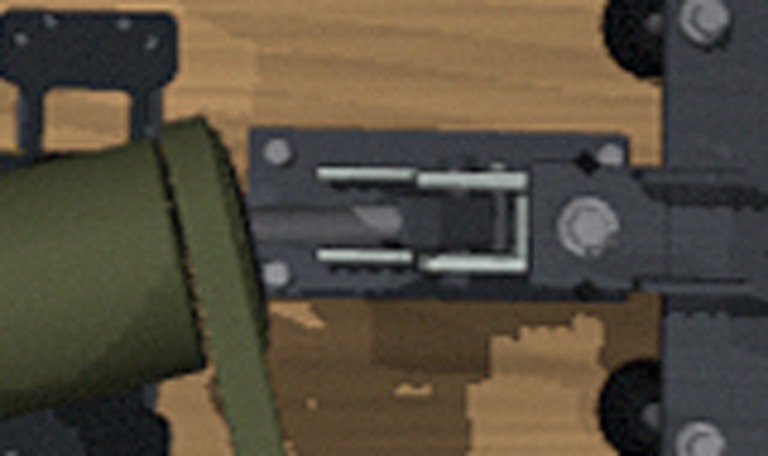

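In this crop the base is straight under the ear, with corners at about (249,128), (628,133) and (630,300). Its bolts are at (277,152), (274,273) and (611,154), and the ear bolt is at (588,227) with V marks at (587,160) and (587,292).

```bash
python3 - <<'E'
from h import *
k=lambda p:crop(p,220,205,4.8)
# base bolts in jack frame from earlier view, then rigid fit here
k1=lambda p:crop(p,160,195,3.6)
def fit(model,obs):
    m=model.mean(0);o=obs.mean(0);U,S,V=np.linalg.svd((model-m).T@(obs-o));R=(U@V).T
    if np.linalg.det(R)<0:V[-1]*=-1;R=(U@V).T
    return R,o-R@m,np.linalg.norm(obs-(model@R.T+o-R@m),axis=1)
a,b=.0825,.0305
bolts1=ray('top',k1([(310,175),(559,153),(567,245),(317,266)]),.012)[:,:2]
print('bolt rect',np.linalg.norm(bolts1-np.roll(bolts1,1,0),axis=1))
M=np.array([(-.0825,.031),(.0825,.031),(-.0825,-.031)])
O=ray('top',k([(277,152),(611,154),(274,273)]),.012)[:,:2]
R,t,e=fit(M,O);print('bolts c',t,'yaw',np.arctan2(R[1,0],R[0,0]),'res',e,'saddle',R@[.055,0]+t)
M=np.array([(-.095,.042),(.095,.042),(.095,-.042)])
O=ray('top',k([(249,128),(628,133),(630,300)]),.008)[:,:2]
R,t,e=fit(M,O);print('corn c',t,'yaw',np.arctan2(R[1,0],R[0,0]),'res',e,'saddle',R@[.055,0]+t)
print('bolt',ray('top',k([(588,227)]),.110)[0],'V',ray('top',k([(587,226)]),.102)[0])
E
```

```text
bolt rect [0.05957194 0.1650853  0.06029255 0.16488807]
bolts c [ 0.4844694  -0.01615791] yaw -1.6013118828255317 res [0.00143537 0.00053267 0.00134663] saddle [ 0.4827913  -0.07113231]
corn c [ 0.48441625 -0.01425889] yaw -1.5945967096315297 res [0.00089486 0.00104964 0.00104136] saddle [ 0.48310735 -0.06924332]
bolt [ 0.48399013 -0.06928411  0.11      ] V [ 0.48391283 -0.07034098  0.102     ]
```

The saddle at about (0.483, -0.070) is within 1 mm of the lift point (0.484, -0.070), and the jack is aligned. I release the grip, rise, close the fingers and come to just above the grip, ready to press.

>>> jog_arm([
  {"gripper": 0.06,"slide": [0,0,0],"spin": 0},
  {"gripper": 0.06,"slide": [0,0,0],"spin": 0},
  {"gripper": 0.06,"slide": [0,0,0],"spin": 0},
  {"gripper": 0.06,"slide": [0,0,-0.03],"spin": 0},
  {"gripper": 0.06,"slide": [0,0,-0.07],"spin": 0},
  {"gripper": 0.0,"slide": [-0.0055,0,-0.075],"spin": 0},
  {"gripper": 0.0,"slide": [-0.0055,0,-0.075],"spin": 0},
  {"gripper": 0.0,"slide": [-0.0055,0,-0.075],"spin": 0},
], squeeze=20)

```text
time_s: 5.7
ee_pos: [0.4896, 0.1413, 0.4064]
eef_rot: [-3.14, 0.0, 1.54]
force: [0.2, -0.2, -1.0]
grip_width: 0.0396
grip_force: 0.0
```

>>> jog_arm([
  {"gripper": 0.0,"slide": [0,0,0],"spin": 0},
  {"gripper": 0.0,"slide": [0,0,0],"spin": 0},
  {"gripper": 0.0,"slide": [0,0,0.02],"spin": 0},
  {"gripper": 0.0,"slide": [0,0,0.037],"spin": 0},
  {"gripper": 0.0,"slide": [0,0,0.037],"spin": 0},
])

```text
time_s: 6.2
ee_pos: [0.4895, 0.1413, 0.3685]
eef_rot: [-3.138, 0.001, 1.54]
force: [0.1, -0.6, -0.2]
grip_width: 0.0012
grip_force: 0.0
```

>>> jog_arm([
  {"gripper": 0.0,"slide": [0.0053,0,0.01],"spin": 0},
  {"gripper": 0.0,"slide": [0.0103,0,0.019],"spin": 0},
  {"gripper": 0.0,"slide": [0.0148,0,0.028],"spin": 0},
  {"gripper": 0.0,"slide": [0.0189,0,0.0375],"spin": 0},
  {"gripper": 0.0,"slide": [0.0225,0,0.047],"spin": 0},
  {"gripper": 0.0,"slide": [0.0257,0,0.0567],"spin": 0},
  {"gripper": 0.0,"slide": [0.0284,0,0.0664],"spin": 0},
  {"gripper": 0.0,"slide": [0.0307,0,0.0764],"spin": 0},
])

```text
time_s: 7.0
ee_pos: [0.4909, 0.1729, 0.2947]
eef_rot: [3.139, -0.001, 1.54]
force: [-1.9, 1.1, 14.7]
grip_width: 0.0005
grip_force: 7.1
```

>>> jog_arm([
  {"gripper": 0.0,"slide": [0.001,0,0.006],"spin": 0},
  {"gripper": 0.0,"slide": [0.0018,0,0.012],"spin": 0},
  {"gripper": 0.0,"slide": [0.0025,0,0.017],"spin": 0},
  {"gripper": 0.0,"slide": [0.003,0,0.02],"spin": 0},
  {"gripper": 0.0,"slide": [0.0032,0,0.021],"spin": 0},
  {"gripper": 0.0,"slide": [0.0032,0,0.021],"spin": 0},
])

```text
time_s: 7.6
ee_pos: [0.491, 0.1762, 0.2741]
eef_rot: [3.139, -0.002, 1.54]
force: [-2.3, 5.2, 13.6]
grip_width: 0.0003
grip_force: 6.9
```

>>> jog_arm([
  {"gripper": 0.0,"slide": [-0.003,0,-0.018],"spin": 0},
  {"gripper": 0.0,"slide": [-0.008,0,-0.038],"spin": 0},
  {"gripper": 0.0,"slide": [-0.0147,0,-0.057],"spin": 0},
  {"gripper": 0.0,"slide": [-0.0233,0,-0.0757],"spin": 0},
  {"gripper": 0.0,"slide": [-0.0335,0,-0.0945],"spin": 0},
  {"gripper": 0.0,"slide": [-0.0335,0,-0.106],"spin": 0},
  {"gripper": 0.0,"slide": [-0.0335,0,-0.106],"spin": 0},
  {"gripper": 0.0,"slide": [-0.0335,0,-0.106],"spin": 0},
])

```text
time_s: 8.4
ee_pos: [0.4896, 0.1422, 0.3783]
eef_rot: [-3.141, 0.0, 1.54]
force: [0.1, 0.1, -0.1]
grip_width: 0.0003
grip_force: 0.0
```

```bash
python3 - <<'E'
from h import *
im,d=save('top','t3')
im2,d2=save('scene','s3')
o=telemetry.get_obs(); print({k:np.round(o[k],4) for k in('ee_pos','eef_rot','force','grip_width','time_s')})
b=cv2.cvtColor(im,cv2.COLOR_RGB2BGR); s=cv2.cvtColor(im2,cv2.COLOR_RGB2BGR)
t=cv2.resize(b[205:300,220:380],None,fx=3.7,fy=3.7,interpolation=cv2.INTER_CUBIC)
t2=cv2.resize(s[95:225,180:420],None,fx=592/240,fy=592/240,interpolation=cv2.INTER_CUBIC)
t2=t2[:600-0]
o=np.vstack([t,t2])
print(t.shape,t2.shape)
cv2.imwrite('pics/both3.png',cv2.resize(o,None,fx=.88,fy=.88))
E
```

```text
{'ee_pos': array([0.4896, 0.1421, 0.3781]), 'eef_rot': array([-3.1398e+00,  3.0000e-04,  1.5403e+00]), 'force': array([-0.4082, -0.3702, -0.3673]), 'grip_width': np.float64(0.0005), 'time_s': np.float64(8.5)}
(352, 592, 3) (321, 592, 3)
```

View pics/both3.png

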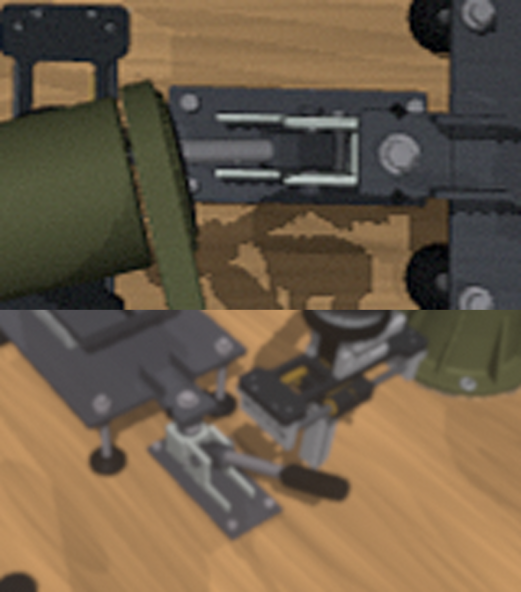

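The top half shows the jack unmoved relative to the ear bolt, at (400,153), with base corners at (170,86) and (427,93). The scene half shows the saddle under the ear and the handle back up. Now the second stroke.

>>> jog_arm([
  {"gripper": 0.0,"slide": [0.0045,0,0.0195],"spin": 0},
  {"gripper": 0.0,"slide": [0.0095,0,0.0285],"spin": 0},
  {"gripper": 0.0,"slide": [0.014,0,0.0377],"spin": 0},
  {"gripper": 0.0,"slide": [0.018,0,0.047],"spin": 0},
  {"gripper": 0.0,"slide": [0.0217,0,0.0565],"spin": 0},
  {"gripper": 0.0,"slide": [0.025,0,0.0662],"spin": 0},
  {"gripper": 0.0,"slide": [0.0276,0,0.076],"spin": 0},
  {"gripper": 0.0,"slide": [0.03,0,0.086],"spin": 0},
])

```text
time_s: 9.3
ee_pos: [0.4909, 0.1721, 0.2936]
eef_rot: [3.139, -0.001, 1.54]
force: [0.0, -1.8, 13.8]
grip_width: 0.0004
grip_force: 7.1
```

>>> jog_arm([
  {"gripper": 0.0,"slide": [0.001,0,0.006],"spin": 0},
  {"gripper": 0.0,"slide": [0.0018,0,0.012],"spin": 0},
  {"gripper": 0.0,"slide": [0.0025,0,0.017],"spin": 0},
  {"gripper": 0.0,"slide": [0.003,0,0.02],"spin": 0},
  {"gripper": 0.0,"slide": [0.0032,0,0.0215],"spin": 0},
  {"gripper": 0.0,"slide": [0.0032,0,0.0215],"spin": 0},
])

```text
time_s: 9.9
ee_pos: [0.4911, 0.1754, 0.2723]
eef_rot: [3.14, -0.001, 1.54]
force: [-1.2, 1.1, 14.4]
grip_width: 0.0006
grip_force: 6.9
```

>>> jog_arm([
  {"gripper": 0.0,"slide": [0,0,0.001],"spin": 0},
  {"gripper": 0.0,"slide": [0,0,0.001],"spin": 0},
])

```text
time_s: 10.1
ee_pos: [0.4911, 0.1755, 0.2719]
eef_rot: [3.139, -0.001, 1.54]
force: [-2.7, 0.8, 19.0]
grip_width: 0.0003
grip_force: 9.6
```

>>> jog_arm([
  {"gripper": 0.0,"slide": [0,0,0.001],"spin": 0},
  {"gripper": 0.0,"slide": [0,0,0.001],"spin": 0},
])

```text
time_s: 10.3
ee_pos: [0.4911, 0.1755, 0.2714]
eef_rot: [3.139, -0.001, 1.54]
force: [-5.7, -0.1, 27.0]
grip_width: 0.0003
grip_force: 13.1
```

The handle is on its stop at 27 N. Now I check the lift and the alignment.

```bash
python3 - <<'E'
from h import *
d0=np.load('pics/top0.npy');d1=np.load('pics/t3.npy')
im,d=save('top','t4'); im2,d2=save('scene','s4')
o=telemetry.get_obs(); print({k:np.round(o[k],4) for k in('ee_pos','force','time_s')})
for n,D in(('start',d0),('notch1',d1),('now',d)):
    P=unproj('top',D)
    r=lambda u0,u1,v0,v1:round(float(np.median(P[v0:v1,u0:u1,2]))*1000,1)
    print(n,'ear',r(334,354,261,265),r(332,338,245,262),'front plate',r(362,374,205,235),r(362,374,272,300),'rear plate',r(485,505,202,215))
for n in('new_foot_pad','oiler','calliper'):print(n,[np.round(r['point'],3).tolist() for r in finder.find_in(n,'top')[:1]])
b=cv2.cvtColor(im,cv2.COLOR_RGB2BGR); s=cv2.cvtColor(im2,cv2.COLOR_RGB2BGR)
t=cv2.resize(b[205:300,220:380],None,fx=3.256,fy=3.256,interpolation=cv2.INTER_CUBIC)
t2=cv2.resize(s[95:215,180:420],(t.shape[1],260),interpolation=cv2.INTER_CUBIC)
cv2.imwrite('pics/both4.png',np.vstack([t,t2]))
E
```

```text
{'ee_pos': array([0.4911, 0.1755, 0.2714]), 'force': array([-5.0795, -0.1739, 25.6838]), 'time_s': np.float64(10.4)}
start ear 101.9 101.8 front plate 102.1 101.8 rear plate 101.1
notch1 ear 101.8 101.9 front plate 102.3 102.2 rear plate 101.1
now ear 119.5 119.6 front plate 117.3 117.5 rear plate 103.0
new_foot_pad [[0.784, -0.018, 0.011]]
oiler [[0.779, 0.164, 0.069]]
calliper [[0.764, 0.344, 0.01]]
```

View pics/both4.png

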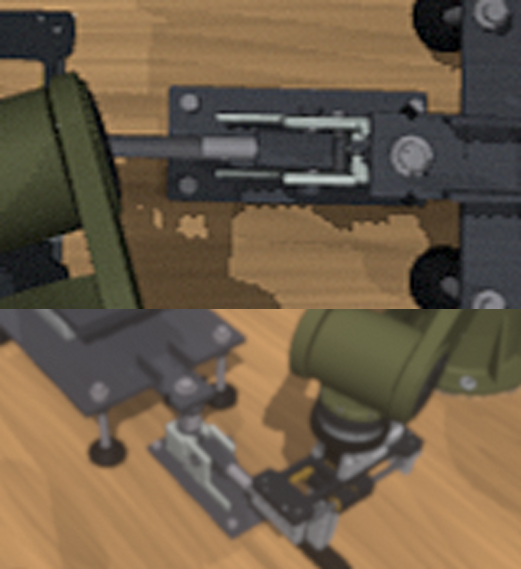

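The bottom view shows the press up on the saddle with the handle held down, and the jack base still at (169,86) to (427,93). The ear rose 17.6 mm, so the feet are about 15 mm up, and the pad, oiler and calliper haven't moved.

```bash
python3 -c "
from station import workorder
print(workorder.hand_in())"
```

```text
the job is handed in; nothing more can be done
None
```

The job is handed in: the jack's saddle was centred under the lift pad to about 1 mm, and two strokes raised the front feet about 15 mm off the bench, with the handle held on its bottom stop at about 26 N (no verdict was returned).

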